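# Level the resin-casting plate with its two hand screws

### The job

Resin moulds are to be cast on the two-plate levelling stand, so its upper plate must be level. Take the small blue spirit level, lay it flat on the upper plate along the black line that runs to the front hand screw, and turn that screw until the bubble rests centred between its two marks; then pick the level up, lay it along the line to the rear hand screw and centre the bubble with the rear screw. Leave the level lying there with the bubble centred and the plate still level along both lines, with the brush and the drive centre beside the work left as they stand.

Things in the scene. Friction and masses are not known exactly. Their poses are not given: they have to be found in the camera images.
- level: Loose blue spirit level, 80 mm long (its x axis), 22 wide (y), 28 high, about 0.23 kg. Origin at its centre, 14 mm above what it lies on; z is up. It starts on the bench before the lathe, long axis near world x. Grasp it across its width; lay it either end first. On the way to the stand a lathe lever sticks out to x = 0.43, y = 0, 190 mm high: carry it higher, in front of the lathe (x below 0.45).
- vial (a point): Middle of the yellow-green vial that lies lengthwise in the level's top: its highest line, 18 mm above the level's centre (4 mm above the blue body). Two black marks go round it, 9.5 mm either side of this point. The pale bubble is 14 mm long. It reads a slope only while the level lies free.
- bubble (a joint): Distance (m) of the bubble's middle from the vial's middle along the level's own +x axis; 0 is centred, its run ends at -0.0145 and +0.0145. It goes to the high end, 1 mm for each 0.001 rad by which the +x end is higher, and needs about 1.5 s to come to rest after a change.
- ball_foot (a point): Point on the upper face of the plate, 68 mm above the bench, over the fixed ball foot, near the middle of the plate's right-hand long edge. The aluminium plate, 250 (roughly world x) x 160 x 12 mm, stands over a fixed dark steel base of equal outline, on this foot and two hand screws near its left-hand corners. It starts up to 0.011 rad off level along either line, at the rear screw always low.
- front_line: Black line on the upper plate from the ball foot to the front hand screw (the one nearer the robot), 113 mm long. Origin near its middle on the plate's upper face, 68 mm above the bench, 80 mm from the screw's axis; x points along the line to the front screw, z is square to the plate.
- rear_line: Black line on the upper plate from the ball foot to the rear hand screw, 113 mm long. Origin near its middle on the plate's upper face, 80 mm from the screw's axis; x points along the line to the rear screw, z is square to the plate. The two lines meet at the ball foot at 79 degrees.
- front_knob (a point): Centre of the front hand screw's round black knob: 36 mm across, 28 mm high, axis vertical, 117 mm above the bench, its underside 34 mm above the plate; grip it at any angle. Friction 0.06 N m, stays where left. Clockwise from above raises this corner: 4 mm a turn, 0.0043 rad of slope along its line (4.3 mm of bubble) per rad turned; the slope along the other line stays.
- rear_knob (a point): Centre of the rear hand screw's round black knob, the same in size, height, friction and action on the rear corner and rear line. The screws' axes are 149 mm from the ball foot; each can be turned at least 1.4 rad past the level position before its stop.
- bench_brush: Bystander: loose red bench brush, 41 x 224 x 12 mm, lying at the front of the bench; origin at the middle of its underside. To be left where it is.
- spur_centre: Bystander: loose steel drive centre standing upright near the front left of the stand, 27 mm across, 76 mm high; origin at the middle of its foot. To be left standing.

How it is judged:
On the way, in this order (a step that is already met when the one before it is completed fails the run):
1. the level lies along the line to the front screw, let go, with its bubble at rest within 2 mm of the middle (angle between the x axis of level and the x axis of front_line, either way round below 0.13 rad and horizontal distance between level and front_line below 0.07 m and z of level in the frame of front_line between 0.012 and 0.0165 m and value of joint bubble between -0.002 and 0.002 m and velocity of joint bubble between -0.002 and 0.002 m/s and contact force between the fingers and level below 0.05 N), for 1 s.
2. the level lies along the line to the rear screw, let go, with its bubble at rest within 2 mm of the middle (angle between the x axis of level and the x axis of rear_line, either way round below 0.13 rad and horizontal distance between level and rear_line below 0.07 m and z of level in the frame of rear_line between 0.012 and 0.0165 m and value of joint bubble between -0.002 and 0.002 m and velocity of joint bubble between -0.002 and 0.002 m/s and contact force between the fingers and level below 0.05 N), for 1 s.
At the end, for the whole second after the job is handed in: The level lies still and let go on the plate, within 7 degrees of the rear line and 70 mm of its middle, its bubble at rest within 2 mm of the middle, and the plate's slope along the front line is below 0.0035 rad (all of step 2 and angle between front_line's own x axis and vertical between 1.5673 and 1.5743 rad and linear speed of level below 0.01 m/s); the robot touches nothing.
It fails at once if the bench brush or the drive centre is shifted by more than 30 mm (distance of any of bench_brush, spur_centre from where it was at the start of the episode above 0.03 m).
It fails at once if the drive centre is knocked over (angle between spur_centre's own z axis and vertical above 0.5 rad).
It fails at once if the level is tipped over (angle between level's own z axis and vertical above 0.7 rad).
It also fails if it takes over 72 s, if anything falls off the work surface, if the arm or the gripper's body presses on something with over 40 N, if the wrist force passes 120 N, or if a joint passes its speed limit or range.

### The arm

A 6-joint arm with a two-finger parallel gripper is mounted at the origin on a cart in front of the work surface, level with it; the furniture and walls round the work are solid. World frame = base frame: x ahead of the robot, y to its left, z up, the work surface at z = 0. Lengths are in m, angles in rad, forces in N, time in s.
With the tool pointing down it reaches from about 0.3 to 1 m from the base axis. Payload 5.1 kg.
Tool frame: the origin (TCP) lies between the finger pads; the fingertips stand 22 mm ahead of it and the grasp point (between the pads) lies 3 mm ahead of it; z points along the fingers, x is the direction in which the jaws open and shut, and the axes are right-handed (so a half turn about z gives the same grasp; the last joint's range is limited). The gripper opens to 95 mm and grips with 3 to 60 N. Pads are 20 mm wide; open, the fingers measure 119 mm over their backs; the gripper's body (75 mm by 180 mm) begins 59 mm behind the grasp point.
Start: joints at [1.059, 0.124, 1.65, -0, 1.367, -0.083], TCP at [0.27, 0.591, 0.237] pointing down, gripper open.
Joint ranges: [-2.61, 2.61], [-1.02, 2.33], [0.03, 2.71], [-1.35, 4.49], [0.32, 2.68], [-2.91, 2.91]. Speed limits (rad/s): [2.57, 2.57, 3.14, 3.14, 3.14, 3.14].

### API

Orientations are given as a unit quaternion [w, x, y, z].
In Python, from station import robot, grab_frame gives the robot as it stands.
- The arm moves only by the tool play_rows, never from a script. Its argument "commands" is text: rows parted by semicolons, each of 5 numbers parted by spaces: the opening, from 0 (shut) to 1 (fully open), then the shift along the tool's x, y, z in units of 30 mm (1.0 is 30 mm), then the turn about the tool's z in units of 5 degrees (1.0 is 5 degrees). In form: grip tx ty tz spin; .... A call has 1 to 8 rows; each row is the pose to reach, as a shift and turn from the pose commanded when the call began, along the tool's axes at that moment; what a row does not reach only later rows make up. A row lasts 1/10 s, in which the tool goes at most 50 mm and 8.59 degrees, less where a joint would pass 70% of its speed; a pose out of reach is approached as far as the arm can. A call with a gripper value outside its range is refused whole. The fingers move at their own pace and stop on an object; the grip force is fixed at half the most. Time passes only in rows, so rows that repeat a pose let the fingers close. It gives the time, the measured TCP pose, the force and the opening at its end, in the units of the state.
- robot.observe(): the state, without advancing time (a new reading comes with each control period).
- grab_frame(name): name is "scene" or "top"; returns a dict with "color" (480x640x3 uint8, red, green, blue), "fx", "fy", "cx", "cy" (pixels), "world_from_camera" (4x4, takes a point from camera to world coordinates). Camera axes: x right, y up, looking along -z (the intrinsics and any distortion apply to the point x, -y, -z); pixel columns grow to the right and rows downward; lengths in m; the calibration is good to about 2 mm. A picture is of the moment at which its call begins. There is no depth.
- robot.sign_off(): hands the job in, once; it reports no verdict.
The state is a dict: "t": time; "joint_pos": joint angles; "qd": joint speeds; "joint_torque": joint torques, N m; "eef_pos": TCP position; "ee_rot": TCP orientation; "wrist_force": force on the tool from outside, world axes, zero at the start; "moment": the same for the moment, N m; "width": opening from 0.0 (shut) to 1.0 (fully open).
Only numpy, scipy, OpenCV 4.12 (cv2) and the standard library are available. Lean on these libraries where they do the work, as an engineer would, in place of code of your own. Each camera call takes 0.05 s, during which the arm holds its last target. There are 200 camera calls.

## Working session

There is one attempt and no reset: what is moved stays moved. The work goes in short steps, Python scripts to look and compute and a tool call to move; the robot and the scene stay as the last step left them, time stands still between calls to the robot, and variables do not carry over. Pictures are saved under pics/ and viewed, about 8 in all and at most 12, crops included, and the job is handed in when it is done.

Besides the shell and the picture viewer there is one more tool, called as name(argument=value, ...) on one line, values as JSON. play_rows: Moves the arm, as the interface text tells. Its arguments: {"type":"object","properties":{"commands":{"type":"string"}},"required":["commands"]}

```bash
ls; mkdir -p pics
cat > h.py <<'E'
import numpy as np, cv2
from station import robot, grab_frame
def shot(n,f):
    d=grab_frame(n); cv2.imwrite('pics/'+f,d['color'][:,:,::-1]); 
    np.savez('pics/'+f+'.npz',**{k:np.array(v) for k,v in d.items()}); return d
def px2w(d,u,v,z):
    T=np.array(d['world_from_camera']); r=T[:3,:3]@np.array([(u-d['cx'])/d['fx'],-(v-d['cy'])/d['fy'],-1])
    o=T[:3,3]; return o+r*(z-o[2])/r[2]
def w2px(d,p):
    T=np.array(d['world_from_camera']); c=T[:3,:3].T@(np.array(p)-T[:3,3])
    return d['cx']+d['fx']*c[0]/-c[2], d['cy']-d['fy']*c[1]/-c[2]
E
python3 - <<'E'
from h import *
for n in('scene','top'):
    d=shot(n,n+'0.png'); print(n,[ (k,np.round(v,4).tolist()) for k,v in d.items() if k!='color'])
print(robot.observe())
E
```

```text
pics
scene [('fx', 603.4866), ('fy', 603.4866), ('cx', 324.5594), ('cy', 240.0338), ('world_from_camera', [[-0.9007, 0.3405, -0.27, 0.1539], [-0.4343, -0.6869, 0.5827, 0.6197], [0.013, 0.6421, 0.7665, 1.0506], [0.0, 0.0, 0.0, 1.0]])]
top [('fx', 499.4992), ('fy', 499.4992), ('cx', 311.7808), ('cy', 236.7937), ('world_from_camera', [[0.0183, 0.9868, -0.161, 0.3683], [-0.9992, 0.0238, 0.0323, -0.0789], [0.0357, 0.1603, 0.9864, 0.9854], [0.0, 0.0, 0.0, 1.0]])]
{'t': 0.1, 'joint_pos': array([ 1.05940719e+00,  1.24440666e-01,  1.65152277e+00, -3.75985190e-05,
        1.36749181e+00, -8.25848131e-02]), 'qd': array([-0.00057605, -0.00173492, -0.00234792, -0.00138915,  0.00101562,
        0.0015357 ]), 'joint_torque': array([-2.99224830e-04, -4.18877757e+01, -3.61096144e+01,  7.76568241e-02,
        4.61682770e-02, -5.36230891e-05]), 'eef_pos': array([0.27002396, 0.59067237, 0.2355181 ]), 'ee_rot': array([ 4.53242454e-04,  8.41360656e-01,  5.40473291e-01, -8.13771309e-04]), 'wrist_force': array([ 0.82291639,  1.05095095, -0.50338498]), 'moment': array([-0.00780926,  0.00707244,  0.00520615]), 'width': 0.9978911399305417}
```

View pics/scene0.png

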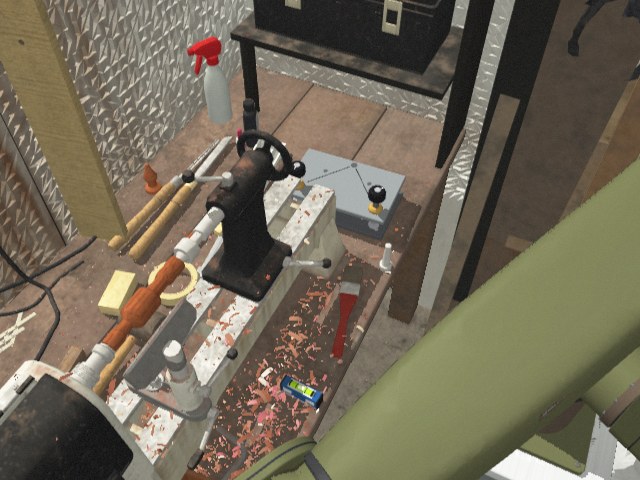

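View pics/top0.png

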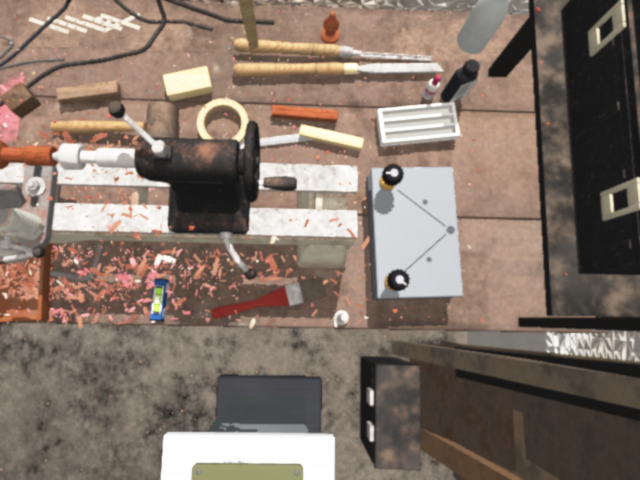

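The top view shows the level at about (159,300), front knob (398,281), rear knob (391,177), ball foot (450,230), brush (255,303) and drive centre (341,318). I'll enlarge the level and the plate to measure them.

Run:
```python
from h import *
t=cv2.imread('pics/top0.png'); s=cv2.imread('pics/scene0.png')
a=cv2.resize(t[155:305,360:470],None,fx=4,fy=4,interpolation=3)   # 440x600
b=cv2.resize(t[270:330,135:185],None,fx=6,fy=6,interpolation=3)   # 300x360
c=cv2.resize(s[365:415,270:330],None,fx=5,fy=4.8,interpolation=3)   # 300x240
cv2.imwrite('pics/comp1.png',np.hstack([a,np.vstack([b,c])]))
d=dict(np.load('pics/top0.png.npz'))
for n,u,v,z in [('lev',159,300,.028),('fk',398,280,.131),('rk',391,175,.131),('ball',450.5,230,.068),('spur',341,318,.05),('lever',252,272,.19)]: print(n,px2w(d,u,v,z).round(4))
# blue mask
hsv=cv2.cvtColor(t,cv2.COLOR_BGR2HSV)
m=cv2.inRange(hsv,(100,100,60),(130,255,255)); m[:,:135]=0;m[:,185:]=0;m[:270]=0;m[330:]=0
m2=cv2.inRange(hsv,(25,90,80),(75,255,255)); m2[:,:135]=0;m2[:,185:]=0;m2[:270]=0;m2[330:]=0
p=cv2.findNonZero(m|m2); r=cv2.minAreaRect(p); print(len(p),r); bx=cv2.boxPoints(r)
print([px2w(d,*q,.022).round(4) for q in bx])
```

```text
lev [0.3971 0.1755 0.028 ]
fk [ 0.436  -0.2566  0.131 ]
rk [ 0.6226 -0.2459  0.131 ]
ball [ 0.5373 -0.3703  0.068 ]
spur [ 0.3698 -0.1665  0.05  ]
lever [ 0.4392 -0.0109  0.19  ]
266 ((158.90243530273438, 299.6219482421875), (12.990036010742188, 40.5235595703125), 7.696051120758057)
[array([0.3617, 0.1919, 0.022 ]), array([0.4374, 0.187 , 0.022 ]), array([0.4346, 0.1624, 0.022 ]), array([0.3589, 0.1677, 0.022 ])]
```

View pics/comp1.png

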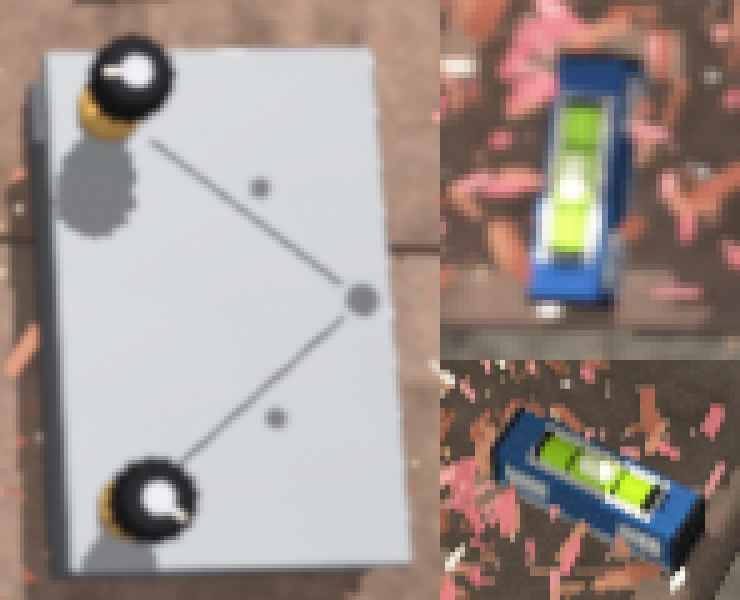

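Run:
```python
from h import *
from scipy.optimize import least_squares
d=dict(np.load('pics/top0.png.npz')); s=dict(np.load('pics/scene0.png.npz'))
c4=lambda u,v:((u+.5)/4-.5+360,(v+.5)/4-.5+155)
pts={k:[px2w(d,*c4(*q),.068)[:2] for q in v] for k,v in dict(f=[(345,315),(180,463)],r=[(340,283),(150,140)],b=[(362,300)]).items()}
kn=[px2w(d,*c4(155,500),.128)[:2],px2w(d,*c4(131,78),.128)[:2]]
a=np.radians(39.5); dr=lambda t:np.array([np.cos(t),np.sin(t)])
def res(p):
    P=p[:2];f=dr(p[2]+a);r=dr(p[2]-a);x=lambda u,v:u[0]*v[1]-u[1]*v[0]
    return np.r_[P-pts['b'][0],[x(q-P,f) for q in pts['f']],[x(q-P,r) for q in pts['r']],.5*(P+.149*f-kn[0]),.5*(P+.149*r-kn[1])]
o=least_squares(res,[.537,-.37,1.6]); p=o.x; P=p[:2]; print('res mm',(o.fun*1e3).round(1))
for n,t in(('front',p[2]+a),('rear',p[2]-a)): print(n,'deg',np.degrees(t).round(1),'knob',(P+.149*dr(t)).round(4),'line',(P+.069*dr(t)).round(4))
print('ball',P, 'scene px of ball,fl,rl',[w2px(s,np.r_[P+k*dr(t),.068]) for k,t in((0,0),(.069,p[2]+a),(.069,p[2]-a))])
print('knobs top',kn)
c6=lambda u,v:((u-440+.5)/6-.5+135,(v+.5)/6-.5+270)
A=px2w(d,*c6(583,97),.032);B=px2w(d,*c6(566,262),.032);print('level',(A+B)/2,np.degrees(np.arctan2(*(A-B)[1::-1])),np.linalg.norm(A-B))
cs=lambda u,v:((u-440+.5)/5-.5+270,(v-360+.5)/4.8-.5+365)
print('level scene',px2w(s,*cs(600,473),.032))
```

```text
res mm [-0.   0.2 -0.   0.2  0.3  0.4  0.4 -0.6  1.  -0.5]
front deg 132.3 knob [ 0.4378 -0.2591] line [ 0.4916 -0.3183]
rear deg 53.3 knob [ 0.6271 -0.25  ] line [ 0.5793 -0.3141]
ball [ 0.53801019 -0.3693583 ] scene px of ball,fl,rl [(np.float64(354.39063546728636), np.float64(164.5741938154953)), (np.float64(363.80795044176256), np.float64(184.35247963469925)), (np.float64(328.6876714250505), np.float64(173.6737461837054))]
knobs top [array([ 0.4369289 , -0.25791467]), array([ 0.62516958, -0.24895259])]
level [0.39790128 0.17816553 0.032     ] -2.0153467549393786 0.05129264885099015
level scene [0.39697789 0.18164962 0.032     ]
```

```bash
cat >> h.py <<'E'
def pose():
    o=robot.observe(); w,x,y,z=o['ee_rot']; return np.array(o['eef_pos']), np.degrees(np.arctan2(2*(x*y+w*z),1-2*(y*y+z*z))), o
def plan(*tg):
    """targets (x,y,z,ang) all relative to the present pose, as in one call; prints tx ty tz spin"""
    p,a,o=pose(); print('at',p.round(4),'ang',round(a,1),'t',round(o['t'],2),'q6',round(o['joint_pos'][5],2),'w',round(o['width'],3))
    for t in tg:
        dd=np.array(t[:3])-p; r=np.radians(a); X=np.array([np.cos(r),np.sin(r)]); Y=np.array([np.sin(r),-np.cos(r)])
        s=((a-t[3]+90)%180)-90 if len(t)<5 else a-t[3]
        print('->',t, 'row', np.round([dd[:2]@X/.03,dd[:2]@Y/.03,-dd[2]/.03,s/5],2))
E
python3 -c "
from h import *
plan((.398,.179,.12,87),(.398,.179,.027,87))"
```

```text
at [0.27   0.5907 0.2355] ang 65.4 t 0.1 q6 -0.08 w 0.998
-> (0.398, 0.179, 0.12, 87) row [-10.71   9.59   3.85  -4.31]
-> (0.398, 0.179, 0.027, 87) row [-10.71   9.59   6.95  -4.31]
```

play_rows(commands="1 -10.7 9.6 3.85 -4.3;1 -10.7 9.6 3.85 -4.3;1 -10.7 9.6 3.85 -4.3;1 -10.7 9.6 3.85 -4.3;1 -10.7 9.6 3.85 -4.3;1 -10.7 9.6 3.85 -4.3;1 -10.7 9.6 3.85 -4.3;1 -10.7 9.6 3.85 -4.3")

```text
t: 0.9
eef_pos: [0.3852, 0.2204, 0.1324]
ee_rot: [0.0, 0.726, 0.688, 0.0]
wrist_force: [0.9, 0.6, 0.7]
width: 0.997
```

```bash
python3 -c "
from h import *
plan((.398,.179,.12,87),(.398,.179,.027,87))"
```

```text
at [0.3852 0.2204 0.1324] ang 87.0 t 0.9 q6 -1.12 w 0.997
-> (0.398, 0.179, 0.12, 87) row [-1.36  0.5   0.41 -0.01]
-> (0.398, 0.179, 0.027, 87) row [-1.36  0.5   3.51 -0.01]
```

play_rows(commands="1 -1.36 0.5 0.4 0;1 -1.36 0.5 0.4 0;1 -1.36 0.5 3.5 0;1 -1.36 0.5 3.5 0;1 -1.36 0.5 3.5 0;1 -1.36 0.5 3.5 0;0.1 -1.36 0.5 3.5 0;0.1 -1.36 0.5 3.5 0")

```text
t: 1.7
eef_pos: [0.3989, 0.1813, 0.0296]
ee_rot: [0.0, 0.726, 0.688, 0.001]
wrist_force: [-0.1, 0.3, 0.3]
width: 0.886
```

play_rows(commands="0.1 0 0 0 0;0.1 0 0 0 0;0.1 0 0 0 0;0.1 0 0 0 0;0.1 0 0 0 0;0.1 0 0 -0.5 0;0.1 0 0 -1 0;0.1 0 0 -2 0")

```text
t: 2.5
eef_pos: [0.3963, 0.1801, 0.0867]
ee_rot: [-0.001, 0.726, 0.688, -0.002]
wrist_force: [-0.6, -0.4, 0.0]
width: 0.215
```

```bash
python3 -c "
from h import *
plan((.398,.179,.27,87),(.40,-.20,.27,42.3),(.4916,-.3183,.27,42.3));d=shot('scene','s1.png');cv2.imwrite('pics/s1c.png',cv2.resize(d['color'][300:460,220:420,::-1],None,fx=3,fy=3))"
```

```text
at [0.3963 0.1801 0.0867] ang 86.9 t 2.5 q6 -1.21 w 0.215
-> (0.398, 0.179, 0.27, 87) row [-0.03  0.06 -6.11 -0.02]
-> (0.4, -0.2, 0.27, 42.3) row [-12.65   0.8   -6.11   8.92]
-> (0.4916, -0.3183, 0.27, 42.3) row [-16.42   4.06  -6.11   8.92]
```

View pics/s1c.png

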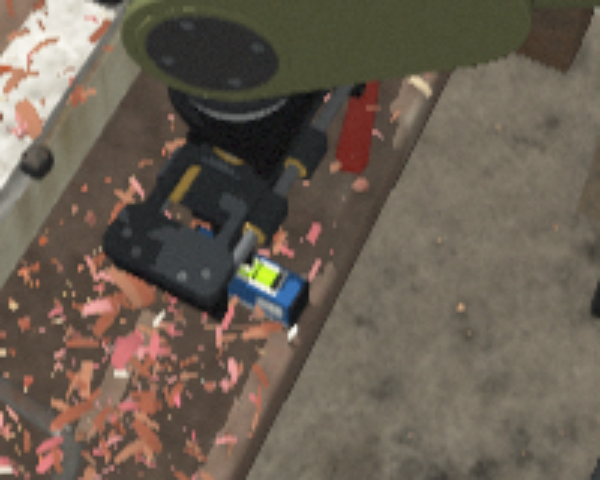

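The fingers were still closing when the lift began, and the level is still on the bench at about its starting pixels. I'll reopen, go down and wait longer.

play_rows(commands="1 0 0 0 0;1 0 0 0 0;1 0 0 0 0;1 0 0 0 0;1 0 0 0 0;1 0 0 0 0;1 0 0 0 0;1 0 0 0 0")

```text
t: 3.35
eef_pos: [0.3982, 0.1807, 0.0881]
ee_rot: [-0.0, 0.726, 0.688, -0.0]
wrist_force: [-0.6, -0.0, -0.6]
width: 0.789
```

```bash
python3 -c "
from h import *
plan((.398,.179,.027,87),(.398,.180,.06,87))"
```

```text
at [0.3982 0.1807 0.0881] ang 86.9 t 3.35 q6 -1.21 w 0.789
-> (0.398, 0.179, 0.027, 87) row [-0.06 -0.    2.04 -0.01]
-> (0.398, 0.18, 0.06, 87) row [-0.02 -0.    0.94 -0.01]
```

play_rows(commands="0.7 0 0 2.0 0;0.7 0 0 2.0 0;0.7 0 0 2.0 0;0 0 0 2.0 0;0 0 0 2.0 0;0 0 0 2.0 0;0 0 0 2.0 0;0 0 0 2.0 0")

```text
t: 4.15
eef_pos: [0.3985, 0.1809, 0.0288]
ee_rot: [0.0, 0.726, 0.688, 0.0]
wrist_force: [-0.6, 0.2, 0.5]
width: 0.334
```

play_rows(commands="0 0 0 0 0;0 0 0 0 0;0 0 0 0 0;0 0 0 0 0")

```text
t: 4.55
eef_pos: [0.3983, 0.1806, 0.0284]
ee_rot: [0.0, 0.726, 0.688, -0.0]
wrist_force: [-0.6, -2.2, 3.4]
width: 0.229
```

play_rows(commands="0 0 0 0 0;0 0 0 0 0")

```text
t: 4.75
eef_pos: [0.3983, 0.1806, 0.0284]
ee_rot: [0.0, 0.726, 0.688, -0.0]
wrist_force: [-1.7, -2.8, 4.3]
width: 0.227
```

```bash
python3 -c "
from h import *
plan((.398,.179,.27,87),(.40,-.20,.27,42.3),(.4916,-.3183,.27,42.3))"
```

```text
at [0.3983 0.1806 0.0284] ang 86.9 t 4.75 q6 -1.21 w 0.227
-> (0.398, 0.179, 0.27, 87) row [-0.05 -0.01 -8.05 -0.01]
-> (0.4, -0.2, 0.27, 42.3) row [-12.67   0.73  -8.05   8.93]
-> (0.4916, -0.3183, 0.27, 42.3) row [-16.44   3.99  -8.05   8.93]
```

play_rows(commands="0 0 0 -1.5 0;0 0 0 -3.2 0;0 0 0 -4.8 0;0 0 0 -6.4 0;0 0 0 -8 0;0 0 0 -8 0;0 -1.6 0 -8 1;0 -3.2 0 -8 2")

```text
t: 5.55
eef_pos: [0.3922, 0.085, 0.2664]
ee_rot: [-0.001, 0.783, 0.622, -0.001]
wrist_force: [0.7, -0.7, -3.1]
width: 0.231
```

```bash
python3 -c "
from h import *
plan((.40,-.20,.27,42.3),(.4916,-.3183,.27,42.3))"
```

```text
at [0.3922 0.085  0.2664] ang 77.0 t 5.55 q6 -1.26 w 0.231
-> (0.4, -0.2, 0.27, 42.3) row [-9.2   2.39 -0.12  6.94]
-> (0.4916, -0.3183, 0.27, 42.3) row [-12.35   6.25  -0.12   6.94]
```

play_rows(commands="0 -1.5 0.4 -0.1 1;0 -3 0.8 -0.1 2;0 -4.6 1.2 -0.1 3.2;0 -6.1 1.6 -0.1 4.5;0 -7.7 2 -0.1 5.8;0 -9.2 2.4 -0.1 6.9;0 -10.3 3.7 -0.1 6.9;0 -11.3 4.9 -0.1 6.9")

```text
t: 6.35
eef_pos: [0.4593, -0.2803, 0.2686]
ee_rot: [-0.001, 0.933, 0.361, -0.0]
wrist_force: [0.6, 1.1, -2.2]
width: 0.231
```

```bash
python3 -c "
from h import *
plan((.493,-.3198,.27,42.3),(.493,-.3198,.11,42.3),(.493,-.3198,.0985,42.3))"
```

```text
at [ 0.4593 -0.2803  0.2686] ang 42.3 t 6.35 q6 -1.39 w 0.231
-> (0.493, -0.3198, 0.27, 42.3) row [-0.06  1.73 -0.05  0.  ]
-> (0.493, -0.3198, 0.11, 42.3) row [-0.06  1.73  5.29  0.  ]
-> (0.493, -0.3198, 0.0985, 42.3) row [-0.06  1.73  5.67  0.  ]
```

play_rows(commands="0 0 1.0 0 0;0 0 1.9 0 0;0 0 1.9 0 0;0 0 1.9 1.5 0;0 0 1.9 3 0;0 0 1.9 4.5 0;0 0 1.9 5.3 0;0 0 1.9 5.3 0")

```text
t: 7.15
eef_pos: [0.494, -0.317, 0.105]
ee_rot: [-0.006, 0.932, 0.362, -0.003]
wrist_force: [-0.4, -0.1, -2.0]
width: 0.228
```

play_rows(commands="0 0 0 0.2 0;0 0 0 0.3 0;0 0 0 0.4 0;0 0 0 0.4 0")

```text
t: 7.55
eef_pos: [0.4985, -0.321, 0.1012]
ee_rot: [0.001, 0.932, 0.362, 0.0]
wrist_force: [1.1, -0.3, -1.8]
width: 0.231
```

play_rows(commands="0 0 0 0 0;0 0 0 0.05 0;0 0 0 0.1 0")

```text
t: 7.85
eef_pos: [0.4982, -0.3208, 0.0975]
ee_rot: [0.0, 0.932, 0.362, 0.0]
wrist_force: [-0.2, 0.4, -2.1]
width: 0.227
```

play_rows(commands="0 0 0 0.05 0;0 0 0 0.05 0;0 0 0 0.05 0")

```text
t: 8.15
eef_pos: [0.4984, -0.3209, 0.0971]
ee_rot: [0.0, 0.932, 0.362, 0.0]
wrist_force: [-1.9, 1.6, 4.8]
width: 0.228
```

play_rows(commands="0.5 0 0 -0.05 0;0.5 0 0 -0.05 0;0.5 0 0 -0.05 0;0.6 0 0 -0.05 0;0.65 0 0 -0.3 0;0.65 0 0 -1 0;0.65 0 0 -2.5 0;0.65 0 0 -4 0")

```text
t: 8.95
eef_pos: [0.4974, -0.3202, 0.2163]
ee_rot: [-0.001, 0.932, 0.362, -0.001]
wrist_force: [-0.1, -0.7, -0.1]
width: 0.649
```

```bash
cat >> h.py <<'E'
def plate(f):
    d=shot('top',f+'_t.png'); s=shot('scene',f+'_s.png')
    a=cv2.resize(d['color'][180:290,370:470,::-1],None,fx=4,fy=5.45,interpolation=3)
    b=cv2.resize(s['color'][130:230,290:410,::-1],None,fx=400/120,fy=6,interpolation=3)
    a=cv2.resize(a,(400,600)); cv2.imwrite(f'pics/{f}.png',np.hstack([a,b]))
E
python3 -c "
from h import *
plan((.4373,-.2585,.22,42.3),(.4373,-.2585,.121,42.3));plate('p1')"
```

```text
at [ 0.4974 -0.3202  0.2163] ang 42.4 t 8.95 q6 -1.4 w 0.649
-> (0.4373, -0.2585, 0.22, 42.3) row [-0.09 -2.87 -0.12  0.03]
-> (0.4373, -0.2585, 0.121, 42.3) row [-0.09 -2.87  3.18  0.03]
```

View pics/p1.png

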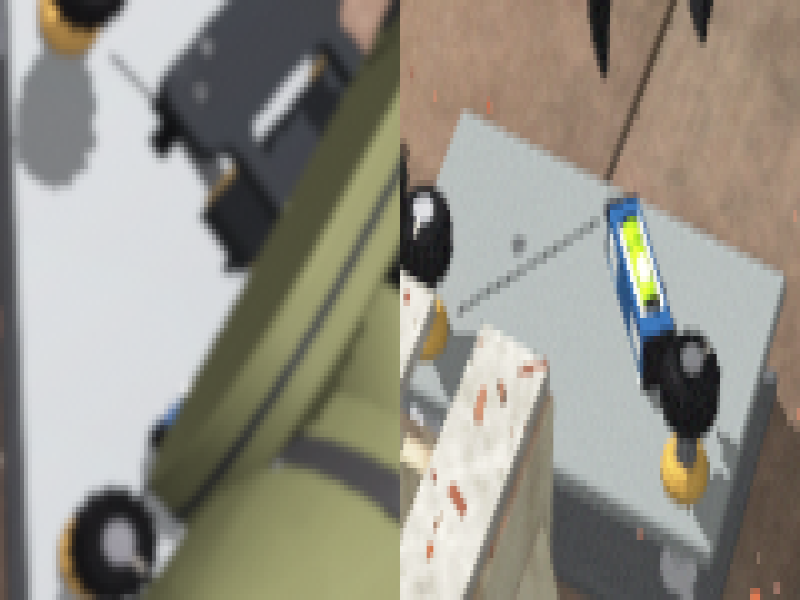

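The top view is covered by the arm. The scene view shows the level along the front line, with the vial from about (628,210) to (657,312) in the crop and the pale bubble pushed towards the front knob, so that corner is high. I'll read it with a profile along the vial.

play_rows(commands="0.65 -0.09 -1 0 0;0.65 -0.09 -2 0 0;0.65 -0.09 -2.87 0 0;0.65 -0.09 -2.87 1.5 0;0.65 -0.09 -2.87 2.5 0;0.65 -0.09 -2.87 3.18 0;0.65 -0.09 -2.87 3.18 0;0.65 -0.09 -2.87 3.18 0")

```text
t: 9.85
eef_pos: [0.438, -0.259, 0.1205]
ee_rot: [-0.0, 0.932, 0.362, -0.0]
wrist_force: [-0.2, -0.1, 0.7]
width: 0.648
```

```bash
cat >> h.py <<'E'
def profile(d,c,ang,z=.1,lat=0):
    s=np.arange(-26,26.1,1)*1e-3; r=np.radians(ang); X=np.array([np.cos(r),np.sin(r)]); Y=np.array([-X[1],X[0]])
    out=[]
    for o in np.array([-1,0,1])*1e-3+lat:
        uv=np.array([w2px(d,np.r_[c+t*X+o*Y,z]) for t in s],np.float32)
        out.append(cv2.remap(d['color'],uv[:,0].reshape(1,-1),uv[:,1].reshape(1,-1),cv2.INTER_LINEAR)[0])
    return s*1e3,np.mean(out,0)
E
python3 -c "
from h import *
plan((.4373,-.2585,.121,42.3))
d=shot('scene','s3.png')
uv=w2px(d,[.498,-.321,.1]);print(uv)
for lat in(-.004,-.002,0,.002,.004):
  s,p=profile(d,np.array([.498,-.321]),132.3,.1,lat); print(lat);print(p[:,2].astype(int).tolist());print(p[:,1].astype(int).tolist())
c=cv2.resize(d['color'][150:200,340:420,::-1],None,fx=10,fy=10,interpolation=3);cv2.imwrite('pics/s3c.png',c)
"
```

```text
at [ 0.438  -0.259   0.1205] ang 42.4 t 9.85 q6 -1.38 w 0.648
-> (0.4373, -0.2585, 0.121, 42.3) row [-0.01 -0.03 -0.02  0.03]
(np.float64(362.57927984364784), np.float64(172.65903354133874))
-0.004
[45, 44, 45, 48, 52, 55, 59, 65, 71, 75, 75, 74, 74, 73, 73, 72, 71, 70, 69, 67, 63, 59, 54, 51, 49, 46, 45, 44, 43, 42, 44, 48, 52, 55, 56, 57, 57, 54, 51, 48, 46, 46, 45, 44, 44, 45, 46, 46, 47, 48, 48, 47, 46]
[43, 43, 44, 47, 50, 53, 58, 63, 68, 72, 72, 72, 71, 70, 70, 69, 68, 67, 66, 64, 60, 55, 51, 48, 46, 43, 41, 41, 42, 43, 54, 69, 84, 95, 97, 99, 99, 86, 71, 55, 47, 45, 43, 41, 41, 42, 44, 45, 45, 46, 46, 45, 45]
-0.002
[46, 45, 45, 46, 49, 54, 58, 63, 68, 72, 73, 73, 72, 71, 72, 71, 71, 70, 68, 66, 63, 59, 55, 50, 48, 46, 45, 44, 44, 43, 44, 48, 52, 56, 57, 57, 57, 55, 53, 50, 48, 46, 44, 42, 42, 43, 45, 46, 47, 47, 48, 47, 46]
[44, 44, 44, 45, 48, 52, 56, 61, 65, 70, 71, 70, 69, 68, 68, 67, 66, 65, 63, 61, 59, 56, 53, 50, 47, 44, 42, 42, 45, 48, 54, 67, 81, 95, 99, 99, 97, 92, 77, 61, 47, 43, 41, 39, 40, 42, 45, 46, 46, 47, 46, 46, 46]
0
[46, 45, 45, 45, 49, 54, 59, 64, 67, 70, 
[... 548 characters left out ...]
48, 47, 46, 45, 45, 45, 45, 45, 46, 46, 46, 46, 47, 47]
[45, 46, 46, 47, 50, 56, 61, 64, 67, 68, 69, 70, 70, 70, 70, 68, 67, 65, 64, 62, 60, 58, 53, 48, 44, 42, 42, 42, 44, 50, 57, 65, 75, 85, 92, 93, 86, 79, 70, 60, 52, 45, 44, 44, 43, 43, 44, 44, 44, 44, 45, 45, 45]
0.004
[47, 48, 50, 53, 55, 58, 61, 63, 65, 67, 69, 72, 72, 71, 70, 70, 69, 69, 68, 65, 62, 59, 55, 50, 46, 43, 43, 44, 44, 45, 46, 47, 50, 52, 54, 56, 54, 52, 50, 48, 47, 46, 45, 45, 44, 43, 44, 45, 46, 47, 47, 47, 47]
[46, 46, 48, 51, 53, 56, 59, 62, 65, 66, 68, 69, 70, 69, 68, 67, 66, 65, 64, 62, 59, 56, 51, 47, 44, 41, 41, 42, 43, 48, 57, 67, 78, 85, 91, 97, 90, 80, 70, 61, 54, 49, 45, 44, 42, 41, 41, 42, 43, 45, 45, 45, 45]
```

View pics/s3c.png

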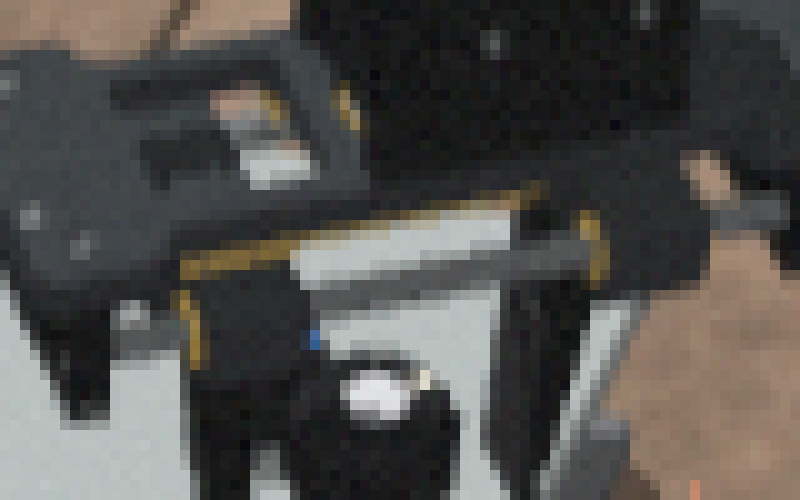

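The gripper hides the level while it is at the knob. The p1 scene frame did show it, so I'll take the profile from that.

```bash
python3 -c "
from h import *
d=dict(np.load('pics/p1_s.png.npz'))
g=d['color'].astype(int)
m=((g[...,1]-g[...,2])>60)&(g[...,1]>120); m[:,:340]=0;m[:,410:]=0;m[:150]=0;m[:210]&=True; m[210:]=0
v,u=np.nonzero(m);print(len(u),u.mean(),v.mean(),u.min(),u.max(),v.min(),v.max())
print('vial mask pts', [(a,b,*g[b,a]) for a,b in zip(u,v)])
for lat in(-.006,-.004,-.002,0,.002,.004,.006):
  s,p=profile(d,np.array([.498,-.321]),132.3,.1,lat); print(lat);print('B',p[:,2].astype(int).tolist());print('G',p[:,1].astype(int).tolist())
"
```

```text
97 365.659793814433 186.61855670103094 357 380 166 209
vial mask pts [(np.int64(358), np.int64(166), np.int64(106), np.int64(139), np.int64(70)), (np.int64(359), np.int64(166), np.int64(124), np.int64(167), np.int64(43)), (np.int64(360), np.int64(166), np.int64(109), np.int64(149), np.int64(58)), (np.int64(357), np.int64(167), np.int64(165), np.int64(221), np.int64(59)), (np.int64(358), np.int64(167), np.int64(203), np.int64(246), np.int64(56)), (np.int64(359), np.int64(167), np.int64(206), np.int64(248), np.int64(49)), (np.int64(360), np.int64(167), np.int64(185), np.int64(238), np.int64(45)), (np.int64(361), np.int64(167), np.int64(207), np.int64(223), np.int64(145)), (np.int64(357), np.int64(168), np.int64(223), np.int64(253), np.int64(75)), (np.int64(358), np.int64(168), np.int64(238), np.int64(255), np.int64(65)), (np.int64(359), np.int64(168), np.int64(232), np.int64(254), np.int64(57)), (np.int64(360), np.int64(168), np.int64(218), np.int64(252), np.int64(52)), (np.int64(361), np.int64(168), np.int64(214), np.int64(242), np.int64(109)), (np.int64(357), np.int64(169), np.int64(
[... 9316 characters left out ...]
29, 234, 234, 233, 230, 225, 224, 229, 234, 233, 233, 226, 217, 213, 219, 225, 226, 227, 226, 225, 227, 235, 230, 228, 225, 204, 190, 187, 197, 198, 202, 209]
0.006
B [189, 186, 186, 189, 194, 198, 201, 204, 201, 196, 197, 199, 200, 201, 203, 201, 196, 197, 199, 200, 202, 204, 202, 198, 199, 201, 203, 205, 206, 202, 198, 198, 200, 200, 200, 203, 196, 196, 199, 203, 202, 202, 203, 196, 196, 199, 198, 199, 202, 210, 204, 202, 201]
G [157, 157, 160, 168, 175, 181, 188, 191, 185, 177, 178, 178, 182, 187, 190, 187, 179, 180, 180, 184, 190, 193, 189, 182, 183, 182, 187, 193, 194, 186, 181, 180, 180, 184, 188, 190, 179, 177, 179, 183, 189, 192, 191, 180, 179, 179, 179, 184, 189, 196, 184, 177, 172]
```

The vial's ends sit at about -22.5 and +20.2 mm and the bubble's middle is near +4.8 mm. The bubble is therefore about 6 mm towards the front screw and was perhaps still moving. I'll lower that corner by turning counter-clockwise, first spinning the open gripper for joint range.

play_rows(commands="0.65 0 0 -0.25 1;0.65 0 0 -0.25 2.5;0.65 0 0 -0.25 4;0.65 0 0 -0.25 6;0.65 0 0 -0.25 8;0.65 0 0 -0.25 10;0.65 0 0 -0.25 12;0.65 0 0 -0.25 14")

```text
t: 10.7
eef_pos: [0.4391, -0.2598, 0.1302]
ee_rot: [0.001, 0.983, -0.181, 0.002]
wrist_force: [-0.0, -0.2, 0.3]
width: 0.652
```

play_rows(commands="0.65 0 0 0 1.5;0.3 0 0 0 3;0.2 0 0 0 4;0.2 0 0 0 4;0.2 0 0 0 4;0.2 0 0 0 4;0.2 0 0 0 4;0.2 0 0 0 4")

```text
t: 11.5
eef_pos: [0.4379, -0.2588, 0.1293]
ee_rot: [-0.0, 0.938, -0.346, -0.0]
wrist_force: [-3.5, 2.7, 5.9]
width: 0.369
```

```bash
python3 -c "
from h import *
plan((.4373,-.2585,.128,42.3));o=robot.observe();print(o['wrist_force'].round(1))"
```

```text
at [ 0.4379 -0.2588  0.1293] ang -40.4 t 11.5 q6 0.07 w 0.369
-> (0.4373, -0.2585, 0.128, 42.3) row [ -0.02   0.     0.04 -16.55]
[-3.5  2.7  5.9]
```

play_rows(commands="0.2 0 0 0 -1.5;0.2 0 0 0 -3;0.2 0 0 0 -4.5;0.2 0 0 0 -6;0.2 0 0 0.02 -7.5;0.2 0 0 0.02 -9;0.2 0 0 0.02 -10.5;0.2 0 0 0.02 -12")

```text
t: 12.3
eef_pos: [0.4381, -0.2589, 0.1293]
ee_rot: [-0.0, 0.985, 0.172, -0.0]
wrist_force: [-3.6, 4.0, 8.0]
width: 0.367
```

play_rows(commands="0.2 0 0 0 -1.5;0.2 0 0 0 -3;0.2 0 0 0 -4;0.2 0 0 0 -4;0.65 0 0 0 -4;0.65 0 0 0 -4;0.65 0 0 0 -4;0.65 0 0 0 -4")

```text
t: 13.1
eef_pos: [0.4379, -0.2589, 0.1271]
ee_rot: [-0.0, 0.941, 0.338, -0.0]
wrist_force: [-0.0, -0.4, -0.1]
width: 0.624
```

```bash
python3 -c "
from h import *
plan((.4373,-.2585,.22,42.3),(.497,-.320,.22,42.3));o=robot.observe();print(o['wrist_force'].round(1))"
```

```text
at [ 0.4379 -0.2589  0.1271] ang 39.5 t 13.1 q6 -1.33 w 0.624
-> (0.4373, -0.2585, 0.22, 42.3) row [-0.01 -0.02 -3.1  -0.56]
-> (0.497, -0.32, 0.22, 42.3) row [ 0.23  2.82 -3.1  -0.56]
[-0.  -0.4 -0.1]
```

play_rows(commands="0.65 0 0 -1.5 0;0.65 0 0 -3.1 0;0.65 0 1 -3.1 0;0.65 0 2 -3.1 0;0.65 0 2.8 -3.1 0;0.65 0 2.8 -3.1 0;0.65 0 2.8 -3.1 0;0.65 0 2.8 -3.1 0")

```text
t: 13.9
eef_pos: [0.4907, -0.323, 0.2197]
ee_rot: [-0.001, 0.941, 0.338, -0.0]
wrist_force: [0.1, -0.6, 0.3]
width: 0.648
```

```bash
cat >> h.py <<'E'
def half(s,y,lv):
    k=np.nonzero(y>lv)[0]; i,j=k[0],k[-1]
    e=lambda a,b:s[a]+(lv-y[a])/(y[b]-y[a])*(s[b]-s[a])
    return e(i-1,i),e(j,j+1)
def read(d,c,ang,lats=(-.003,-.002,-.001),pr=False):
    for l in lats:
        s,p=profile(d,np.array(c),ang,.1,l); G=p[:,1]; B=p[:,2].copy()
        if pr: print('G',G.astype(int).tolist(),'\nB',B.astype(int).tolist())
        v=half(s,G,160); B[(s<v[0]+2.5)|(s>v[1]-2.5)]=0; b=half(s,B,(B.max()+55)/2)
        print('lat',l,'vial',np.round(v,1),'mid',round(np.mean(v),2),'bubble',np.round(b,1),'mid',round(np.mean(b),2),'READ',round(np.mean(b)-np.mean(v),2))
E
python3 -c "
from h import *
plan((.4373,-.2585,.128,42.3))
read(dict(np.load('pics/p1_s.png.npz')),(.498,-.321),132.3)
read(shot('scene','s4.png'),(.498,-.321),132.3)
"
```

```text
at [ 0.4907 -0.323   0.2197] ang 39.5 t 13.9 q6 -1.36 w 0.648
-> (0.4373, -0.2585, 0.128, 42.3) row [-0.01 -2.79  3.06 -0.56]
lat -0.003 vial [-23.  21.] mid -0.98 bubble [-2.1 12.5] mid 5.16 READ 6.13
lat -0.002 vial [-23.2  20.6] mid -1.27 bubble [-2.8 12.4] mid 4.82 READ 6.09
lat -0.001 vial [-23.1  20.3] mid -1.41 bubble [-3.3 12.3] mid 4.5 READ 5.91
lat -0.003 vial [-22.8  21.6] mid -0.62 bubble [-3.8 11.6] mid 3.87 READ 4.5
lat -0.002 vial [-22.6  21.5] mid -0.53 bubble [-4.1 11.5] mid 3.73 READ 4.26
lat -0.001 vial [-22.2  21.5] mid -0.39 bubble [-4.  11.2] mid 3.61 READ 4.0
```

play_rows(commands="0.65 0 0 0 0;0.65 0 0 0 0;0.65 0 0 0 0;0.65 0 0 0 0")

```text
t: 14.35
eef_pos: [0.4913, -0.3236, 0.2203]
ee_rot: [0.0, 0.941, 0.338, 0.0]
wrist_force: [-1.2, -0.6, 0.6]
width: 0.651
```

```bash
python3 -c "
from h import *
d=shot('scene','s5.png');read(d,(.498,-.321),132.3)
cv2.imwrite('pics/s5c.png',cv2.resize(d['color'][155:195,345:395,::-1],None,fx=12,fy=12,interpolation=3))
"
```

```text
lat -0.003 vial [-22.8  21.6] mid -0.59 bubble [-4.2 11.5] mid 3.63 READ 4.22
lat -0.002 vial [-22.6  21.5] mid -0.5 bubble [-4.6 11.4] mid 3.42 READ 3.93
lat -0.001 vial [-22.2  21.5] mid -0.37 bubble [-4.4 11.2] mid 3.38 READ 3.75
```

View pics/s5c.png

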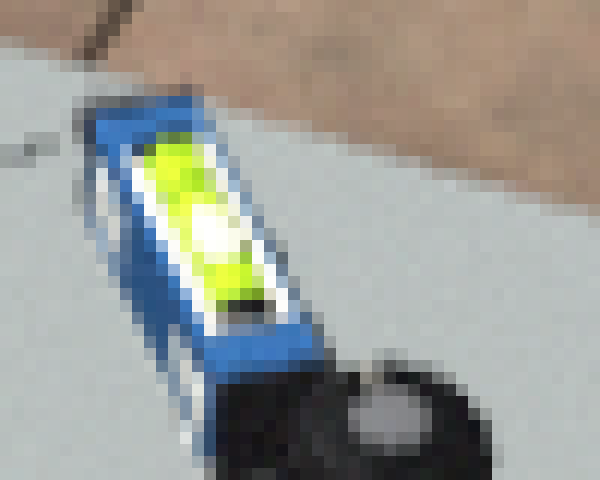

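The bubble (about 215,235) now sits nearer the middle, with its lower end at the lower mark; the reading is about +3.9 mm. I'll turn another 51 degrees counter-clockwise.

play_rows(commands="0.65 0 -1 0 0;0.65 0 -2 0 0;0.65 0 -2.8 0 0;0.65 0 -2.8 1 0;0.65 0 -2.8 2.2 0;0.65 0 -2.8 3.1 0;0.3 0 -2.8 3.1 0;0.2 0 -2.8 3.1 0")

```text
t: 15.2
eef_pos: [0.438, -0.2589, 0.1275]
ee_rot: [-0.0, 0.941, 0.338, -0.0]
wrist_force: [-0.1, -0.5, 1.2]
width: 0.536
```

play_rows(commands="0.2 0 0 0 0;0.2 0 0 0 0;0.2 0 0 0 0;0.2 0 0 0 0;0.2 0 0 0 -1.5;0.2 0 0 0 -3;0.2 0 0 0 -4.5;0.2 0 0 0 -6")

```text
t: 16.0
eef_pos: [0.4395, -0.2592, 0.1294]
ee_rot: [0.001, 0.82, 0.572, 0.001]
wrist_force: [1.4, 2.5, 6.6]
width: 0.369
```

play_rows(commands="0.2 0 0 0 -1.5;0.2 0 0 0 -3;0.2 0 0 0 -4.2;0.2 0 0 0 -4.2;0.65 0 0 0 -4.2;0.65 0 0 0 -4.2;0.65 0 0 0 -4.2;0.65 0 0 0 -4.2")

```text
t: 16.8
eef_pos: [0.4376, -0.2588, 0.1268]
ee_rot: [-0.0, 0.704, 0.71, -0.0]
wrist_force: [0.0, 0.7, 0.3]
width: 0.628
```

play_rows(commands="0.65 0 0 -1.5 1.5;0.65 0 0 -3.1 3;0.65 0 0 -3.1 4.5;0.65 0 0 -3.1 6;0.65 0 0 -3.1 7.5;0.65 0 0 -3.1 9;0.65 0 0 -3.1 10.2;0.65 0 0 -3.1 10.2")

```text
t: 17.6
eef_pos: [0.4377, -0.2589, 0.2198]
ee_rot: [-0.0, 0.941, 0.338, -0.0]
wrist_force: [-0.2, 0.7, 0.1]
width: 0.649
```

```bash
python3 -c "
from h import *
plan((.497,-.322,.22,42.3))"
```

```text
at [ 0.4377 -0.2589  0.2198] ang 39.5 t 17.6 q6 -1.33 w 0.649
-> (0.497, -0.322, 0.22, 42.3) row [ 0.19  2.88 -0.01 -0.57]
```

play_rows(commands="0.65 0.1 1 0 -0.5;0.65 0.2 2 0 -0.57;0.65 0.2 2.9 0 -0.57;0.65 0.2 2.9 0 -0.57;0.65 0.2 2.9 0 -0.57;0.65 0.2 2.9 0 -0.57;0.65 0.2 2.9 0 -0.57")

```text
t: 18.3
eef_pos: [0.4974, -0.3216, 0.2202]
ee_rot: [-0.0, 0.932, 0.361, -0.0]
wrist_force: [0.4, 0.5, 0.8]
width: 0.647
```

```bash
python3 -c "
from h import *
d=shot('scene','s6.png');read(d,(.498,-.321),132.3,pr=True)
plan((.497,-.321,.097,42.3))
"
```

```text
G [113, 121, 131, 154, 185, 218, 242, 246, 248, 252, 253, 253, 253, 251, 245, 239, 232, 235, 242, 248, 252, 254, 254, 255, 255, 255, 255, 255, 255, 254, 254, 250, 245, 237, 226, 223, 223, 232, 241, 248, 253, 253, 254, 254, 252, 249, 244, 224, 180, 129, 83, 77, 81] 
B [152, 133, 111, 92, 78, 64, 55, 55, 56, 58, 58, 58, 59, 58, 55, 55, 58, 87, 128, 171, 207, 226, 239, 248, 249, 250, 251, 252, 251, 249, 245, 229, 211, 191, 150, 110, 70, 54, 55, 56, 58, 58, 58, 57, 56, 55, 55, 54, 51, 46, 44, 56, 71]
lat -0.003 vial [-22.8  22.4] mid -0.21 bubble [-7.4  7.9] mid 0.26 READ 0.47
G [111, 121, 132, 149, 179, 208, 234, 242, 245, 250, 253, 252, 250, 247, 240, 235, 231, 235, 243, 249, 252, 254, 254, 254, 255, 255, 254, 254, 254, 254, 253, 248, 241, 232, 225, 227, 230, 237, 243, 247, 252, 252, 252, 252, 251, 246, 239, 220, 169, 113, 62, 60, 72] 
B [147, 127, 107, 90, 77, 64, 52, 51, 53, 55, 55, 55, 56, 54, 54, 59, 69, 101, 147, 188, 221, 234, 241, 249, 252, 251, 250, 249, 248, 245, 244, 227, 205, 179, 141, 103, 69, 50, 52, 54, 55, 54, 54, 53, 53, 53, 53, 51, 47, 41, 37, 50, 68]
lat -0.002 vial [-22.6  22.2] mid -0.24 bubble [-7.8  7.7] mid -0.09 READ 0.16
G [108, 118, 127, 138, 166, 195, 223, 236, 241, 246, 251, 248, 245, 241, 234, 232, 232, 236, 241, 246, 251, 253, 253, 253, 253, 253, 253, 254, 253, 253, 252, 245, 236, 226, 220, 224, 229, 234, 239, 244, 249, 250, 250, 251, 249, 240, 228, 209, 157, 102, 54, 50, 67] 
B [148, 129, 111, 94, 81, 67, 53, 48, 51, 56, 58, 58, 58, 53, 54, 68, 87, 116, 156, 190, 222, 231, 237, 242, 244, 242, 240, 240, 239, 237, 236, 217, 190, 157, 121, 88, 63, 53, 55, 56, 54, 50, 50, 50, 54, 55, 54, 49, 43, 37, 33, 45, 67]
lat -0.001 vial [-22.2  22. ] mid -0.13 bubble [-8.2  7.2] mid -0.47 READ -0.34
at [ 0.4975 -0.3217  0.2203] ang 42.4 t 18.35 q6 -1.4 w 0.65
-> (0.497, -0.321, 0.097, 42.3) row [ 0.   -0.03  4.11  0.01]
```

The bubble is 0–0.7 mm off against the vial ends and the marks (marks at -10 and +8.3, bubble from -7.8 to +7.7). I'll hold over a second so that the first step counts.

play_rows(commands="0.65 0 0 0 0;0.65 0 0 0 0;0.65 0 0 0 0;0.65 0 0 0 0;0.65 0 0 0 0;0.65 0 0 0 0;0.65 0 0 0 0;0.65 0 0 0 0")

```text
t: 19.15
eef_pos: [0.4979, -0.3223, 0.2201]
ee_rot: [-0.0, 0.933, 0.361, -0.0]
wrist_force: [0.3, -0.1, -0.7]
width: 0.647
```

play_rows(commands="0.65 0 0 0 0;0.65 0 0 0 0;0.65 0 0 0 0;0.65 0 0 0 0;0.65 0 0 0 0;0.65 0 0 0 0;0.65 0 0 0 0;0.65 0 0 0 0")

```text
t: 19.95
eef_pos: [0.4979, -0.3223, 0.2202]
ee_rot: [0.0, 0.933, 0.361, 0.0]
wrist_force: [0.1, -0.3, -0.4]
width: 0.649
```

```bash
python3 -c "
from h import *
d=shot('scene','s7.png');read(d,(.498,-.321),132.3)
plan((.497,-.321,.0975,42.3))
# level outline direction check: blue mask of level
hsv=cv2.cvtColor(d['color'],cv2.COLOR_RGB2HSV);m=cv2.inRange(hsv,(100,120,90),(125,255,255));m[:150]=0;m[210:]=0;m[:,:340]=0;m[:,400:]=0
v,u=np.nonzero(m);print(len(u),u.mean(),v.mean())
cv2.imwrite('pics/s7c.png',cv2.resize(d['color'][140:215,330:430,::-1],None,fx=7,fy=7,interpolation=3))
"
```

```text
lat -0.003 vial [-22.8  22.4] mid -0.22 bubble [-7.4  7.7] mid 0.16 READ 0.38
lat -0.002 vial [-22.7  22.1] mid -0.27 bubble [-7.8  7.6] mid -0.14 READ 0.13
lat -0.001 vial [-22.3  21.9] mid -0.17 bubble [-8.1  7.1] mid -0.5 READ -0.33
at [ 0.4979 -0.3223  0.2202] ang 42.3 t 20.0 q6 -1.4 w 0.65
-> (0.497, -0.321, 0.0975, 42.3) row [ 0.01 -0.05  4.09  0.  ]
107 360.14018691588785 177.07476635514018
```

View pics/s7c.png

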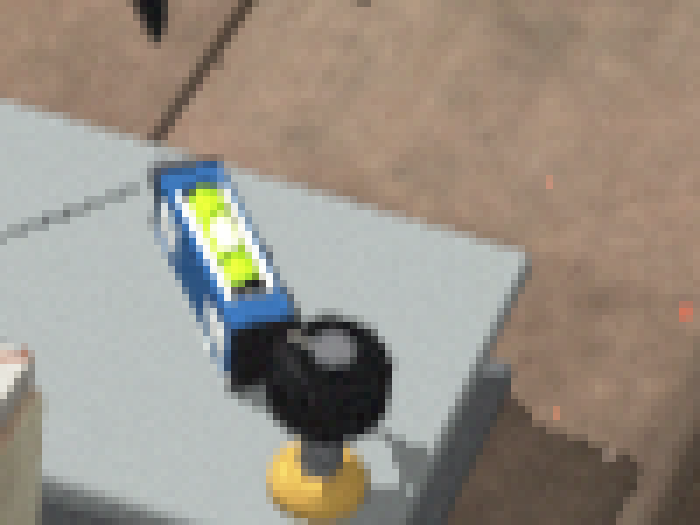

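The picture shows the bubble centred between the marks (crop 222,235) with the level on the front line. Next I regrasp the level.

play_rows(commands="0.65 0 0 1.2 0;0.65 0 0 2.4 0;0.65 0 0 3.4 0;0.65 0 0 4.1 0;0.65 0 0 4.1 0;0 0 0 4.1 0;0 0 0 4.1 0;0 0 0 4.1 0")

```text
t: 20.8
eef_pos: [0.4989, -0.3231, 0.0993]
ee_rot: [0.001, 0.933, 0.361, 0.001]
wrist_force: [0.3, -0.2, -0.3]
width: 0.454
```

play_rows(commands="0 0 0 0 0;0 0 0 0 0;0 0 0 0 0;0 0 0 0 0;0 0 0 0 0;0 0 0 0 0")

```text
t: 21.4
eef_pos: [0.4983, -0.3223, 0.0979]
ee_rot: [0.0, 0.933, 0.361, 0.0]
wrist_force: [1.1, 1.5, 4.5]
width: 0.228
```

```bash
python3 -c "
from h import *
plan((.497,-.321,.22,42.3),(.576,-.319,.22,-36.7))"
```

```text
at [ 0.4983 -0.3223  0.0979] ang 42.3 t 21.4 q6 -1.4 w 0.228
-> (0.497, -0.321, 0.22, 42.3) row [-0.   -0.06 -4.07  0.  ]
-> (0.576, -0.319, 0.22, -36.7) row [ 1.99  1.66 -4.07 15.8 ]
```

play_rows(commands="0 0 0 -0.8 0;0 0 0 -2.2 0;0 0 0 -3.6 0;0 0 0 -4.1 1.5;0 0.3 0.3 -4.1 3;0 0.7 0.6 -4.1 4.5;0 1.1 0.9 -4.1 6;0 1.5 1.2 -4.1 7.5")

```text
t: 22.2
eef_pos: [0.5549, -0.3184, 0.2183]
ee_rot: [-0.001, 0.999, 0.039, -0.001]
wrist_force: [-0.7, -0.4, -2.3]
width: 0.229
```

```bash
python3 -c "
from h import *
plan((.576,-.319,.22,-36.7))"
```

```text
at [ 0.5549 -0.3184  0.2183] ang 4.5 t 22.2 q6 -0.68 w 0.229
-> (0.576, -0.319, 0.22, -36.7) row [ 0.7   0.08 -0.06  8.24]
```

play_rows(commands="0 0.2 0 0 1.6;0 0.4 0 0 3.2;0 0.6 0 0 4.8;0 0.7 0.08 0 6.4;0 0.7 0.08 0 8.24;0 0.7 0.08 0 8.24;0 0.7 0.08 0 8.24;0 0.7 0.08 0 8.24")

```text
t: 23.0
eef_pos: [0.5761, -0.3192, 0.2194]
ee_rot: [-0.0, 0.95, -0.311, -0.001]
wrist_force: [0.3, -0.0, -2.2]
width: 0.235
```

```bash
python3 -c "
from h import *
plan((.576,-.319,.105,-36.7),(.576,-.319,.0985,-36.7))"
```

```text
at [ 0.5761 -0.3192  0.2194] ang -36.3 t 23.0 q6 0.05 w 0.235
-> (0.576, -0.319, 0.105, -36.7) row [-0.01 -0.    3.81  0.08]
-> (0.576, -0.319, 0.0985, -36.7) row [-0.01 -0.    4.03  0.08]
```

play_rows(commands="0 0 0 1.2 0.08;0 0 0 2.4 0.08;0 0 0 3.3 0.08;0 0 0 3.8 0.08;0 0 0 4 0.08;0 0 0 4 0.08;0 0 0 4.05 0.08;0 0 0 4.05 0.08")

```text
t: 23.8
eef_pos: [0.5775, -0.3199, 0.1006]
ee_rot: [0.0, 0.949, -0.315, 0.001]
wrist_force: [0.5, 0.0, -2.6]
width: 0.226
```

play_rows(commands="0 0 0 0 0;0 0 0 0.03 0;0 0 0 0.03 0")

```text
t: 24.1
eef_pos: [0.5766, -0.3193, 0.0981]
ee_rot: [0.0, 0.949, -0.316, 0.0]
wrist_force: [0.8, 0.8, -2.3]
width: 0.228
```

play_rows(commands="0 0 0 0.03 0;0 0 0 0.03 0;0 0 0 0.05 0;0 0 0 0.05 0")

```text
t: 24.5
eef_pos: [0.5767, -0.3193, 0.0975]
ee_rot: [0.0, 0.949, -0.316, 0.0]
wrist_force: [-2.4, 2.4, 4.6]
width: 0.229
```

play_rows(commands="0.5 0 0 -0.05 0;0.5 0 0 -0.05 0;0.5 0 0 -0.05 0;0.6 0 0 -0.05 0;0.65 0 0 -0.3 0;0.65 0 0 -1.2 0;0.65 0 0 -2.7 0;0.65 0 0 -4.2 0")

```text
t: 25.3
eef_pos: [0.576, -0.3189, 0.2231]
ee_rot: [-0.0, 0.949, -0.316, -0.001]
wrist_force: [1.3, -0.8, -0.2]
width: 0.65
```

play_rows(commands="0.65 0 0 -1.5 0;0.65 0 0 -2.7 0;0.65 0 0 -2.7 0;0.65 0 0 -2.7 0;0.65 0 0 -2.7 0;0.65 0 0 -2.7 0;0.65 0 0 -2.7 0;0.65 0 0 -2.7 0")

```text
t: 26.1
eef_pos: [0.5762, -0.3191, 0.302]
ee_rot: [-0.0, 0.949, -0.316, -0.001]
wrist_force: [-1.0, 0.2, 0.3]
width: 0.65
```

```bash
python3 -c "
from h import *
plan((.6265,-.2495,.22,-36.9),(.6265,-.2495,.127,-36.9))
plate('p2')
d=dict(np.load('pics/p2_s.png.npz'));read(d,(.577,-.319),53.3,(-.002,-.001,0,.001,.002))
"
```

```text
at [ 0.5762 -0.3191  0.302 ] ang -36.8 t 26.1 q6 0.05 w 0.65
-> (0.6265, -0.2495, 0.22, -36.9) row [-0.05 -2.86  2.73  0.02]
-> (0.6265, -0.2495, 0.127, -36.9) row [-0.05 -2.86  5.83  0.02]
lat -0.002 vial [-20.   23.7] mid 1.83 bubble [-16.7  21. ] mid 2.15 READ 0.32
lat -0.001 vial [-20.1  23.7] mid 1.84 bubble [-11.8   4.7] mid -3.5 READ -5.34
lat 0 vial [-19.9  23.9] mid 1.99 bubble [-11.1   4.4] mid -3.32 READ -5.32
lat 0.001 vial [-19.7  24.1] mid 2.19 bubble [-10.6   4.1] mid -3.25 READ -5.44
lat 0.002 vial [-19.4  24.1] mid 2.37 bubble [-10.3   3.8] mid -3.25 READ -5.62
```

View pics/p2.png

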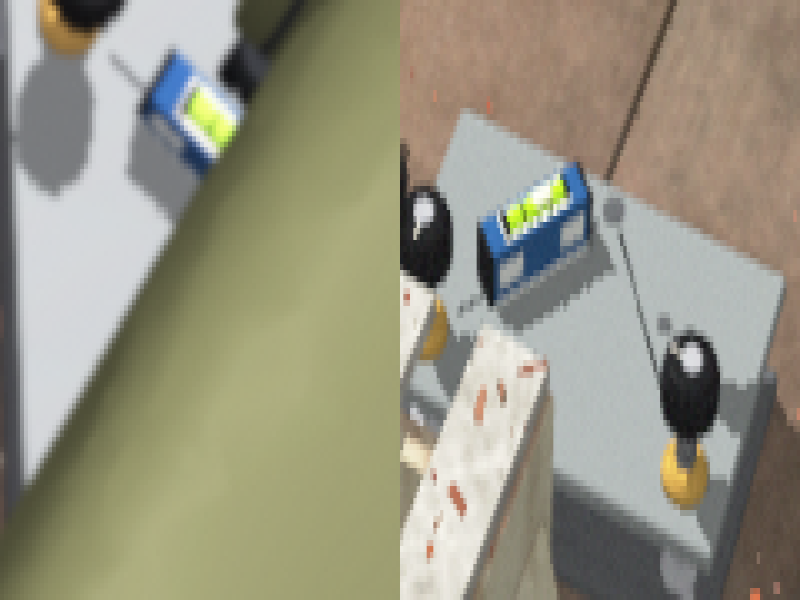

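The level lies along the rear line, with the bubble at about (550,192) towards the ball foot, so the rear is low by about 5.3 mm. I'll turn the rear screw clockwise about 71 degrees.

play_rows(commands="0.65 0 -1.2 1 0;0.65 0 -2.4 2 0;0.65 -0.05 -2.86 2.7 0;0.65 -0.05 -2.86 2.7 0;0.65 -0.05 -2.86 4 0;0.65 -0.05 -2.86 5 0;0.65 -0.05 -2.86 5.8 0;0.65 -0.05 -2.86 5.8 0")

```text
t: 27.0
eef_pos: [0.6244, -0.2497, 0.1261]
ee_rot: [-0.0, 0.949, -0.316, -0.003]
wrist_force: [-0.2, -0.2, -0.1]
width: 0.646
```

play_rows(commands="0.65 0 0 0 0;0.2 0 0 0 0;0.2 0 0 0 0;0.2 0 0 0 0;0.2 0 0 0 0;0.2 0 0 0 0;0.2 0 0 0 0")

```text
t: 27.7
eef_pos: [0.6275, -0.2502, 0.1304]
ee_rot: [0.0, 0.949, -0.316, 0.001]
wrist_force: [2.9, -1.8, 3.0]
width: 0.369
```

```bash
python3 -c "
from h import *
plan((.6265,-.2495,.127,-36.9));print(robot.observe()['wrist_force'].round(1))
"
```

```text
at [ 0.6275 -0.2502  0.1304] ang -36.8 t 27.7 q6 0.18 w 0.369
-> (0.6265, -0.2495, 0.127, -36.9) row [-0.04  0.    0.11  0.02]
[ 2.9 -1.8  3. ]
```

play_rows(commands="0.2 0 0 0 1.5;0.2 0 0 0 3;0.2 0 0 0 4.5;0.2 0 0 0 6;0.2 0 0 0 7.5;0.2 0 0 0 9;0.2 0 0 0 10.5;0.2 0 0 0 12")

```text
t: 28.5
eef_pos: [0.6274, -0.2499, 0.1304]
ee_rot: [0.0, -0.662, 0.749, -0.001]
wrist_force: [0.9, -0.8, 3.7]
width: 0.367
```

play_rows(commands="0.2 0 0 0 1.2;0.2 0 0 0 2.2;0.2 0 0 0 2.2;0.2 0 0 0 2.2;0.65 0 0 0 2.2;0.65 0 0 0 2.2;0.65 0 0 0 2.2;0.65 0 0 0 2.2")

```text
t: 29.3
eef_pos: [0.626, -0.2493, 0.1282]
ee_rot: [-0.001, -0.589, 0.808, 0.001]
wrist_force: [0.3, 1.3, 0.3]
width: 0.625
```

```bash
python3 -c "
from h import *
plan((.6265,-.2495,.22,-36.9),(.576,-.319,.30,-36.9))
"
```

```text
at [ 0.626  -0.2493  0.1282] ang -107.8 t 29.3 q6 1.42 w 0.625
-> (0.6265, -0.2495, 0.22, -36.9) row [  0.    -0.02  -3.06 -14.18]
-> (0.576, -0.319, 0.3, -36.9) row [  2.72   0.88  -5.73 -14.18]
```

play_rows(commands="0.65 0 0 -1.2 0;0.65 0 0 -2.6 -1.6;0.65 0.5 0.2 -3.6 -3.2;0.65 1.2 0.4 -4.6 -4.8;0.65 2 0.7 -5.7 -6.4;0.65 2.7 0.9 -5.7 -8;0.65 2.7 0.9 -5.7 -9.6;0.65 2.7 0.9 -5.7 -11.2")

```text
t: 30.1
eef_pos: [0.5756, -0.3192, 0.3003]
ee_rot: [-0.0, 0.901, -0.435, -0.0]
wrist_force: [-0.7, -0.6, 0.5]
width: 0.651
```

play_rows(commands="0.65 0 0 0 -1.5;0.65 0 0 0 -3;0.65 0 0 0 -3;0.65 0 0 0 -3;0.65 0 0 0 -3")

```text
t: 30.6
eef_pos: [0.5762, -0.3184, 0.3001]
ee_rot: [-0.0, 0.949, -0.316, -0.0]
wrist_force: [0.4, 0.5, 0.6]
width: 0.647
```

```bash
python3 -c "
from h import *
d=shot('scene','s8.png');read(d,(.577,-.319),53.3,(-.001,0,.001,.002))
plan((.6265,-.2495,.127,-36.9))
"
```

```text
lat -0.001 vial [-20.2  23. ] mid 1.42 bubble [-7.9  8.3] mid 0.22 READ -1.2
lat 0 vial [-19.9  22.9] mid 1.53 bubble [-7.2  7.8] mid 0.33 READ -1.19
lat 0.001 vial [-19.6  22.9] mid 1.64 bubble [-6.5  7.6] mid 0.53 READ -1.12
lat 0.002 vial [-19.3  22.9] mid 1.82 bubble [-6.   7.4] mid 0.71 READ -1.11
at [ 0.5762 -0.3184  0.3002] ang -36.9 t 30.65 q6 0.06 w 0.651
-> (0.6265, -0.2495, 0.127, -36.9) row [-0.04 -2.84  5.77  0.01]
```

play_rows(commands="0.65 0 0 0 0;0.65 0 0 0 0;0.65 0 0 0 0;0.65 0 0 0 0;0.65 0 0 0 0;0.65 0 0 0 0;0.65 0 0 0 0;0.65 0 0 0 0")

```text
t: 31.45
eef_pos: [0.5762, -0.3185, 0.3003]
ee_rot: [0.0, 0.949, -0.316, 0.0]
wrist_force: [0.6, -0.1, -0.4]
width: 0.649
```

```bash
python3 -c "
from h import *
d=shot('scene','s9.png');read(d,(.577,-.319),53.3,(0,.002,.004),pr=True)
cv2.imwrite('pics/s9c.png',cv2.resize(d['color'][150:190,300:360,::-1],None,fx=12,fy=12,interpolation=3))
"
```

```text
G [117, 114, 106, 93, 81, 98, 153, 208, 231, 242, 248, 250, 251, 251, 251, 250, 240, 220, 202, 207, 222, 235, 245, 250, 250, 250, 250, 251, 251, 251, 252, 253, 253, 252, 250, 244, 232, 218, 212, 225, 240, 250, 251, 251, 251, 251, 250, 235, 202, 155, 105, 68, 77] 
B [183, 177, 162, 128, 86, 61, 60, 59, 63, 66, 76, 83, 80, 74, 67, 69, 80, 95, 113, 148, 185, 209, 226, 236, 236, 235, 235, 236, 236, 237, 237, 231, 209, 178, 138, 101, 73, 69, 71, 75, 81, 84, 86, 83, 80, 89, 96, 90, 79, 69, 62, 61, 78]
lat 0 vial [-19.9  22.9] mid 1.51 bubble [-7.1  7.8] mid 0.37 READ -1.14
G [116, 112, 106, 95, 83, 80, 116, 175, 226, 243, 246, 247, 247, 247, 247, 247, 243, 218, 184, 178, 199, 219, 230, 236, 240, 241, 241, 241, 239, 239, 240, 245, 249, 248, 247, 240, 220, 197, 199, 216, 236, 243, 247, 248, 248, 248, 247, 242, 208, 152, 97, 77, 82] 
B [182, 176, 164, 139, 95, 51, 37, 41, 47, 49, 49, 48, 46, 44, 46, 48, 52, 61, 68, 90, 132, 168, 189, 204, 212, 212, 210, 207, 204, 202, 202, 202, 187, 149, 108, 76, 54, 45, 46, 46, 46, 48, 49, 50, 51, 55, 59, 58, 51, 44, 42, 54, 76]
lat 0.002 vial [-19.3  22.9] mid 1.81 bubble [-5.9  7.4] mid 0.72 READ -1.09
G [116, 116, 111, 96, 79, 82, 100, 141, 190, 228, 237, 237, 238, 238, 240, 239, 236, 223, 200, 183, 187, 202, 213, 217, 221, 224, 224, 223, 223, 223, 222, 225, 232, 236, 236, 234, 216, 182, 165, 184, 215, 234, 237, 240, 240, 240, 237, 232, 219, 174, 106, 63, 85] 
B [182, 181, 169, 141, 105, 71, 45, 39, 42, 43, 42, 41, 39, 43, 46, 52, 52, 47, 51, 60, 83, 116, 143, 155, 165, 171, 167, 160, 158, 157, 154, 148, 136, 110, 77, 59, 47, 41, 38, 36, 37, 40, 43, 48, 51, 49, 45, 44, 42, 39, 41, 50, 80]
lat 0.004 vial [-18.6  23.2] mid 2.29 bubble [-5.1  6.9] mid 0.9 READ -1.39
```

View pics/s9c.png

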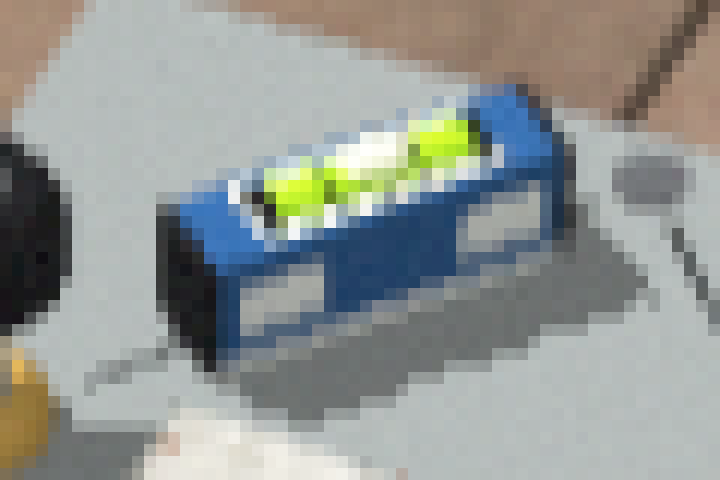

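The level lies on the line. The marks show at about -7.8 and +11.8 mm and the bubble's middle at about +0.5, so it reads roughly -1.4 mm: inside tolerance but marginal. I'll trim with another 19 degrees clockwise.

play_rows(commands="0.65 0 -1.2 1 0;0.65 0 -2.4 2 0;0.65 -0.02 -2.86 2.7 0;0.65 -0.02 -2.86 2.7 0;0.65 -0.02 -2.86 4 0;0.65 -0.02 -2.86 5 0;0.65 -0.02 -2.86 5.7 0;0.65 -0.02 -2.86 5.7 0")

```text
t: 32.3
eef_pos: [0.6251, -0.2496, 0.1266]
ee_rot: [-0.0, 0.949, -0.316, -0.003]
wrist_force: [0.1, 1.1, 0.3]
width: 0.65
```

play_rows(commands="0.65 0 0 0 0;0.2 0 0 0 0;0.2 0 0 0 0;0.2 0 0 0 0;0.2 0 0 0 0;0.2 0 0 0 0;0.2 0 0 0 0")

```text
t: 33.0
eef_pos: [0.6278, -0.2498, 0.1303]
ee_rot: [0.0, 0.949, -0.316, 0.001]
wrist_force: [0.5, -1.2, 3.0]
width: 0.37
```

play_rows(commands="0.2 0 0 0 1.2;0.2 0 0 0 2.4;0.2 0 0 0 3.7;0.2 0 0 0 3.7;0.2 0 0 0 3.7;0.65 0 0 0 3.7;0.65 0 0 0 3.7;0.65 0 0 0 3.7")

```text
t: 33.8
eef_pos: [0.6263, -0.2488, 0.128]
ee_rot: [-0.0, 0.886, -0.464, -0.001]
wrist_force: [1.4, -0.0, -0.3]
width: 0.569
```

```bash
python3 -c "
from h import *
plan((.6265,-.2495,.22,-36.9),(.576,-.319,.30,-36.9))
"
```

```text
at [ 0.6263 -0.2488  0.128 ] ang -55.3 t 33.8 q6 0.51 w 0.569
-> (0.6265, -0.2495, 0.22, -36.9) row [ 0.02  0.01 -3.07 -3.67]
-> (0.576, -0.319, 0.3, -36.9) row [ 0.97  2.71 -5.73 -3.67]
```

play_rows(commands="0.65 0 0 0 0;0.65 0 0 -1.2 0;0.65 0 0 -2.6 0;0.65 0.3 0.8 -3.6 -1;0.65 0.7 1.8 -4.6 -2.5;0.65 0.97 2.7 -5.7 -3.7;0.65 0.97 2.7 -5.7 -3.7;0.65 0.97 2.7 -5.7 -3.7")

```text
t: 34.6
eef_pos: [0.577, -0.3199, 0.3011]
ee_rot: [-0.0, 0.949, -0.316, 0.001]
wrist_force: [0.2, 0.1, -0.8]
width: 0.649
```

play_rows(commands="0.65 0 0 0 0;0.65 0 0 0 0;0.65 0 0 0 0;0.65 0 0 0 0;0.65 0 0 0 0;0.65 0 0 0 0;0.65 0 0 0 0;0.65 0 0 0 0")

```text
t: 35.4
eef_pos: [0.5771, -0.3195, 0.3004]
ee_rot: [-0.0, 0.949, -0.316, 0.0]
wrist_force: [0.6, -0.2, 0.2]
width: 0.647
```

play_rows(commands="0.65 0 0 0 0;0.65 0 0 0 0;0.65 0 0 0 0;0.65 0 0 0 0;0.65 0 0 0 0;0.65 0 0 0 0;0.65 0 0 0 0;0.65 0 0 0 0")

```text
t: 36.2
eef_pos: [0.5771, -0.3195, 0.3003]
ee_rot: [0.0, 0.949, -0.316, -0.0]
wrist_force: [-0.5, 0.3, 0.5]
width: 0.65
```

```bash
python3 -c "
from h import *
d=shot('scene','s10.png');read(d,(.577,-.319),53.3,(0,.001,.002),pr=True)
e=dict(np.load('pics/scene0.png.npz'))
print('brush/spur region diff', np.abs(d['color'][240:360,325:400].astype(int)-e['color'][240:360,325:400]).mean())
cv2.imwrite('pics/s10c.png',cv2.resize(d['color'][130:380,250:450,::-1],None,fx=2.4,fy=2.4,interpolation=3))
"
```

```text
G [117, 115, 108, 100, 97, 121, 172, 221, 238, 244, 248, 250, 251, 251, 251, 248, 238, 220, 204, 204, 214, 227, 241, 249, 250, 250, 250, 251, 251, 251, 250, 251, 251, 252, 250, 246, 236, 230, 231, 242, 247, 251, 251, 251, 250, 250, 249, 235, 203, 160, 116, 80, 84] 
B [184, 180, 164, 129, 87, 63, 59, 57, 62, 68, 77, 84, 82, 75, 68, 67, 76, 87, 93, 106, 124, 155, 193, 221, 231, 234, 234, 234, 234, 234, 234, 234, 233, 230, 208, 170, 127, 100, 81, 78, 84, 85, 87, 83, 78, 86, 93, 89, 80, 73, 70, 69, 84]
lat 0 vial [-20.2  23. ] mid 1.38 bubble [-5.3  9.6] mid 2.13 READ 0.75
G [118, 115, 108, 100, 97, 108, 154, 208, 239, 245, 248, 249, 250, 250, 249, 247, 237, 215, 191, 191, 204, 218, 231, 243, 247, 246, 246, 247, 246, 246, 246, 247, 249, 250, 249, 243, 230, 220, 225, 239, 247, 249, 250, 250, 249, 249, 248, 238, 202, 153, 107, 78, 80] 
B [184, 179, 166, 135, 90, 52, 45, 45, 51, 57, 60, 63, 61, 57, 53, 52, 59, 65, 67, 80, 101, 131, 171, 206, 222, 226, 225, 223, 222, 221, 220, 221, 221, 219, 204, 162, 114, 85, 70, 62, 64, 63, 63, 58, 56, 65, 72, 69, 61, 54, 53, 58, 77]
lat 0.001 vial [-19.9  22.9] mid 1.49 bubble [-4.8  9.5] mid 2.35 READ 0.86
G [119, 116, 108, 98, 95, 101, 136, 187, 231, 245, 247, 247, 247, 247, 247, 244, 237, 214, 186, 181, 195, 209, 220, 233, 241, 241, 241, 240, 238, 238, 238, 241, 244, 245, 245, 239, 221, 202, 209, 230, 246, 247, 247, 247, 247, 247, 246, 241, 208, 153, 99, 80, 86] 
B [185, 180, 167, 141, 98, 55, 40, 43, 46, 50, 51, 51, 49, 49, 49, 48, 48, 50, 50, 60, 83, 112, 148, 185, 210, 213, 210, 206, 203, 201, 201, 203, 204, 201, 188, 152, 106, 72, 58, 51, 51, 50, 49, 48, 48, 52, 55, 53, 48, 45, 45, 58, 80]
lat 0.002 vial [-19.5  22.9] mid 1.67 bubble [-4.4  9.4] mid 2.5 READ 0.83
brush/spur region diff 6.451555555555555
```

View pics/s10c.png

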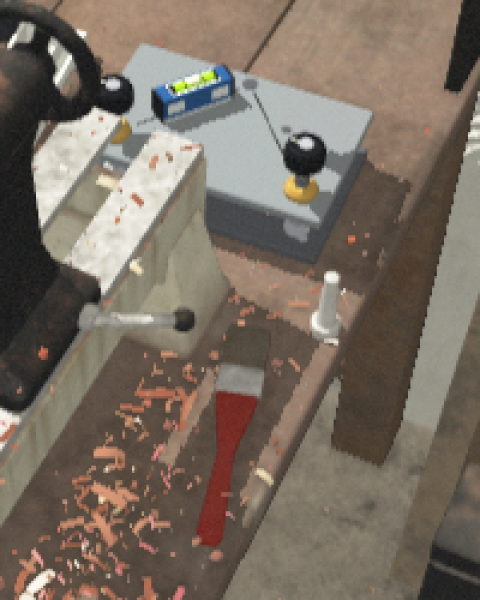

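The bubble runs from -5.0 to +9.5 between marks at about -7.7 and +11.6, so it is centred within about 0.8 mm. The brush and the drive centre stand as before, and the gripper is clear, so I'm handing in.

```bash
python3 -c "
from h import *
print(robot.sign_off())"
```

```text
the job is handed in; nothing more can be done
None
```

The plate is levelled along both lines and the job is handed in at about 36 s. The hand-in reports no verdict, so what follows is my own reading of the camera images.

- **Front line:** I laid the level along the line and turned the front screw about 131° counter-clockwise in two goes. The bubble stayed at rest for more than 1 s, reading within about 0.4 mm of the middle by the vial's ends and about +0.7 mm by the marks. I did not measure this line again after moving the level. By the task's description, turning the rear screw does not change its slope.
- **Rear line:** I moved the level to this line and turned the rear screw about 71° clockwise, then another 19° to trim a reading of about -1.4 mm. At the end the bubble was at rest, about +0.8 mm off by the vial's ends and 0.1–0.4 mm off by the marks.
- **Other checks:** The last picture shows the level lying free on the rear line. The brush and drive centre look unmoved, and the gripper is clear above the plate.
- **What went wrong:** My first grasp of the level lifted before the fingers had closed. The level stayed on the bench, and I gripped it again properly.
- **Where the checks disagreed:** The vial's ends and the marks put the middle up to 0.7 mm apart. Both are well within the 2 mm allowed.

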